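# Set the leather splitter's gauge by clicks

### The arm

A 6-joint arm with a two-finger parallel gripper is mounted at the origin on the work surface. World frame = base frame: x ahead of the robot, y to its left, z up, the work surface at z = 0. Lengths are in m, angles in rad, forces in N, time in s.
With the tool pointing down it reaches from about 0.225 to 0.875 m from the base axis. Payload 3.4 kg.
Tool frame: the origin (TCP) lies on the centre line of the jaws, within the pads' length; the fingertips stand r.tip_extent ahead of it and the grasp point (between the pads) lies 6 mm ahead of it (r.tip_extent is the distance from the TCP to the fingertips, in m); z points along the fingers, y is the line along which they close (so a half turn about z gives the same grasp; the last joint's range is limited). The gripper opens to 85 mm and grips with 20 to 120 N. Pads are 22 mm wide; open, the fingers measure 114 mm over their backs; the gripper's body (76 mm by 85 mm) begins 54 mm behind the grasp point. The pads swing forward as they close: fully open they stand 13 mm farther back than shut.
Start: joints at [1.013, 0.276, 1.505, -0, 1.361, -0.121], TCP at [0.243, 0.521, 0.256] pointing down, gripper open.
Joint ranges: [-2.89, 2.89], [-0.75, 2.08], [0.22, 2.7], [-1.18, 4.32], [0.11, 2.71], [-2.7, 2.7]. Speed limits (rad/s): [2.57, 2.57, 3.14, 3.14, 3.14, 3.14].

### API

Orientations are given as a unit quaternion [w, x, y, z].
In Python, from bench import r gives the robot as it stands. The module is installed in compiled form; this text tells all that it offers.
- The arm moves only by the tool servo_tool, never from a script. Its arguments are lists of equal length, an entry for each row: "dp": the shift along the world's x, y, z in mm, a list of three; "turn": the turn, a rotation vector about the world's x, y, z in degrees, a list of three; "claw": the opening in per cent of the stroke, from 0 (shut) to 100 (fully open). In form: {"dp": [[tx, ty, tz], ...], "turn": [[wx, wy, wz], ...], "claw": [claw, ...]}. A call has 1 to 20 rows; each row shifts and turns the commanded pose from where the row before left it; what a row does not reach is not made up. A row lasts 1/12 s, in which the tool goes at most 41.7 mm and 7.16 degrees, less where a joint would pass 70% of its speed; a pose out of reach is approached as far as the arm can. A call is refused whole if a number of a shift passes 41.7 or a number of a turn 7.16, either way. A call with a gripper value outside its range is refused whole. The fingers move at their own pace and stop on an object; "newtons" is the grip in N (left out, the last holds). Time passes only in rows, so rows that do not move let the fingers close. It gives the time, the measured TCP pose, the force and the opening at its end, in the units of the state.
- r.sense(): the state, without advancing time (a new reading comes with each control period).
- r.read_camera(name): name is "scene" or "top"; returns the picture (384x512x3 uint8, red, green, blue); there is no depth.
- r.camera_params(name): a dict with "fx", "fy", "cx", "cy" (pixels), "k1" (the pictures are not rectified: a ray, as slopes to the right and down, at radius r is drawn at 1 + k1 r^2 times it, then the intrinsics apply), "position" and "rotation" of the camera in the world. Camera axes: x right, y up, looking along -z (the intrinsics and any distortion apply to the point x, -y, -z); pixel columns grow to the right and rows downward; lengths in m; the calibration is good to about 2 mm. A picture is of the moment at which its call begins. camera_params takes no time and is no camera call.
- r.close_job(): hands the job in, once; it reports no verdict.
The state is a dict: "t": time; "joint_positions": joint angles; "joint_vel": joint speeds; "tau": joint torques, N m; "ee_pos": TCP position; "tcp_rot": TCP orientation; "ft_force": force on the tool from outside, world axes, zero at the start; "torque": the same for the moment, N m; "grip_width": opening from 0.0 (shut) to 1.0 (fully open).
Only numpy, scipy, OpenCV 4.12 (cv2) and the standard library are available. Lean on these libraries where they do the work, as an engineer would, in place of code of your own. Each camera call takes 0.05 s, during which the arm holds its last target. There are 200 camera calls.

### The job

Set the gauge of the bench leather splitter: with the fingertips, draw its lever back towards yourself until it rests against the home stop, then push it away from yourself three clicks and leave it standing in that third notch, never running past it. Only push on the lever, do not take it between the fingers, and leave everything else on the bench as it is. Finish clear of the lever.

Things in the scene. Friction and masses are not known exactly. Their poses are not given: they have to be found in the camera images.
- splitter: bench leather splitter, a grey cast frame bolted down, 190 mm deep, 270 mm wide, 174 mm high at its two screw heads. Origin at the centre of its underside, on the table; x points to its back (away from the robot, turned by up to 0.3 rad), y to its left, z up. The gauge lever stands on its right side (-y), outside a toothed steel sector.
- lever_pivot (a point): centre of the lever's pivot, 75 mm above the table, 148 mm to the right of the machine's centre. The lever swings about the machine's y axis through it, fore and aft in the machine's x-z plane. The sector (20 mm nearer to the machine's centre) and the pawl on the lever reach 90 and 125 mm from the pivot.
- lever_knob (a point): centre of the black ball knob, 34 mm across, at the lever's top, 140 mm from the pivot; below it a flat steel bar 13 mm wide fore and aft, 8 mm thick. z points along the lever from pivot to knob, y along the pivot's axis. One notch is 28 mm of knob travel; leaving a notch takes 5 to 7 N at the knob, the push falls away at the half-way crest, then the lever snaps into the next notch by itself.
- gauge_lever (a joint): lever angle, rad: 0 at the home stop, where it leans 0.30 from upright towards the robot; grows as the knob is pushed away from the robot (lean from upright = value - 0.30). A spring pawl clicks into a notch every 0.20: home 0, first 0.20, second 0.40, third 0.60, fourth 0.80, fifth 1.00 (far stop). It starts between 0.15 and 0.45, mostly in the first or second notch.
- hammer: bystander, loose: cobbler's hammer lying flat in front of the splitter, 270 mm long, origin under its middle
- pincers: bystander, loose: steel lasting pincers lying flat, about 160 mm long and 20 mm high, origin under the rivet
- scissors: bystander, loose: scissors lying flat, about 205 mm long, origin under the rivet
- glue_jar: bystander, loose: closed amber glass jar of glue, 72 mm across, 95 mm tall, origin at the centre of its underside, standing a hand's breadth to the right of the lever
- tack_tin: bystander, loose: open metal cup, 68 mm across, 40 mm tall, origin at the centre of its underside, behind the lever
- glue_brush: bystander, loose: glue brush lying flat to the right of the jar, 190 mm long, origin under its middle
- shoe_last: bystander, loose: wooden shoe last lying on its sole, about 210 mm long, 60 mm tall, origin under its middle

How it is judged:
On the way, in this order (a step that is already met when the one before it is completed fails the run):
1. the lever is back against its home stop (value of joint gauge_lever below 0.05 rad), for 0.1 s.
2. the lever stands in the third notch (value of joint gauge_lever between 0.56 and 0.64 rad), for 0.2 s.
At the end, for the whole second after the job is handed in: The lever rests in the third notch (0.60 rad, within 0.04), having been at the home stop (below 0.05) and come up from there; every bystander stands within 30 mm of where it was (all of step 2 and velocity of joint gauge_lever between -0.1 and 0.1 rad/s and not (distance of any of hammer, pincers, scissors, glue_jar, tack_tin, glue_brush, shoe_last from where it was at the start of the episode above 0.03 m)); the robot touches nothing.
It fails at once if the lever runs past the third notch (over the crest towards the fourth, beyond 0.72 rad) (value of joint gauge_lever above 0.72 rad).
It fails at once if the lever is taken between the fingers (the grasp point lies on the bar or knob) (x of the grasp point in the frame of lever_knob between -0.01 and 0.01 m and y of the grasp point in the frame of lever_knob between -0.014 and 0.014 m and z of the grasp point in the frame of lever_knob between -0.1 and 0.012 m).
It fails at once if a bystander is lifted, carried or pushed more than 30 mm (distance of any of hammer, pincers, scissors, glue_jar, tack_tin, glue_brush, shoe_last from where it was at the start of the episode above 0.03 m).
It also fails if it takes over 38 s, if anything falls off the work surface, if the arm or the gripper's body presses on something with over 40 N, if the wrist force passes 120 N, or if a joint passes its speed limit or range.

## Working session

There is one attempt and no reset: what is moved stays moved. The work goes in short steps, Python scripts to look and compute and a tool call to move; the robot and the scene stay as the last step left them, time stands still between calls to the robot, and variables do not carry over. Pictures are saved under pics/ and viewed, on a budget of 10 in all, crops included, one or two more only if the job needs it, and the job is handed in when it is done.

Besides the shell and the picture viewer there is one more tool, called after "Call:" by a JSON object that holds its "fn" and its "kwargs", one argument or row to a line. servo_tool: Moves the arm, as the interface text tells. Its arguments: {"type":"object","properties":{"dp":{"type":"array","items":{"type":"array","items":{"type":"number"}}},"turn":{"type":"array","items":{"type":"array","items":{"type":"number"}}},"claw":{"type":"array","items":{"type":"number"}},"newtons":{"type":"number"}},"required":["dp","turn","claw"]}

```bash
mkdir -p pics; cat > h.py <<'E'
import numpy as np, cv2
from bench import r
def ray(cam,u,v):
    p=r.camera_params(cam); x=(u-p["cx"])/p["fx"]; y=(v-p["cy"])/p["fy"]
    a,b=x,y
    for _ in range(20):
        s=1+p["k1"]*(a*a+b*b); a,b=x/s,y/s
    d=np.array(p["rotation"])@np.array([a,-b,-1.]); return np.array(p["position"]),d/np.linalg.norm(d)
def onz(cam,u,v,z):
    o,d=ray(cam,u,v); return o+d*(z-o[2])/d[2]
def two(c1,p1,c2,p2):
    o,d=ray(c1,*p1);q,e=ray(c2,*p2)
    s=np.linalg.lstsq(np.c_[d,-e],q-o,rcond=None)[0]
    A=o+s[0]*d;B=q+s[1]*e
    return (A+B)/2,np.linalg.norm(A-B)
def proj(cam,P):
    p=r.camera_params(cam); c=np.array(p["rotation"]).T@(np.array(P)-p["position"])
    a,b=c[0]/-c[2],-c[1]/-c[2]; s=1+p["k1"]*(a*a+b*b)
    return p["cx"]+p["fx"]*a*s,p["cy"]+p["fy"]*b*s
def snap(cam,name,crop=None,f=1.5):
    im=r.read_camera(cam)[:,:,::-1]
    np.save('pics/'+name+'.npy',im)
    if crop: x0,y0,x1,y1=crop; im=im[y0:y1,x0:x1]
    cv2.imwrite('pics/'+name+'.png',cv2.resize(im,None,fx=f,fy=f,interpolation=cv2.INTER_CUBIC))
E
python3 -c "
from h import *
snap('scene','s0');snap('top','t0');print(r.tip_extent,r.sense())
for c in('scene','top'):print(r.camera_params(c))"
```

```text
0.025 {'t': 0.1, 'joint_positions': array([ 1.01297163e+00,  2.76523169e-01,  1.50600389e+00,  2.94703324e-05,
        1.36071097e+00, -1.21003964e-01]), 'joint_vel': array([-0.00018078, -0.00101175, -0.00318945, -0.00084005, -0.00241729,
        0.00012231]), 'tau': array([-2.54976362e-05, -4.17699945e+01, -2.46405494e+01, -2.51249348e-04,
        5.80705891e-03, -4.44455480e-06]), 'ee_pos': array([0.24302784, 0.52064024, 0.25553213]), 'tcp_rot': array([-2.87488953e-04,  2.16680965e-01,  9.76242123e-01, -7.70958558e-04]), 'ft_force': array([ 0.45266932, -0.1832259 , -0.71773149]), 'torque': array([-0.00293801,  0.02785544,  0.06908605]), 'grip_width': 1.002420532691649}
{'fx': 487.0507036317818, 'fy': 487.0507036317818, 'cx': 250.48807827066065, 'cy': 203.00345643647785, 'k1': -0.010967417722480992, 'position': array([ 1.05315654, -0.85441324,  0.99757754]), 'rotation': array([0.87456057, 0.40913744, 0.11952914, 0.23122098])}
{'fx': 480.8073041451679, 'fy': 480.8073041451679, 'cx': 257.9127059824624, 'cy': 195.29551555702685, 'k1': 0.0068734726991153535, 'position': array([0.41019783, 0.02323082, 1.42831618]), 'rotation': array([ 0.7136234 ,  0.03273067, -0.03068079, -0.69909157])}
```

```bash
sed -i 's/np.array(p\["rotation"\])/R(p["rotation"])/; 2a from scipy.spatial.transform import Rotation\
def R(q): return Rotation.from_quat(np.roll(q,-1)).as_matrix()' h.py; python3 -c "
from h import *
print(proj('top',[.5,0,0]),proj('scene',[.5,0,0]),onz('top',*proj('top',[.5,.1,.05]),.05))"
```

```text
(np.float64(267.29054256004946), np.float64(208.4193078802514)) (np.float64(240.44978698907923), np.float64(244.9999822616502)) [0.5  0.1  0.05]
```

View pics/s0.png

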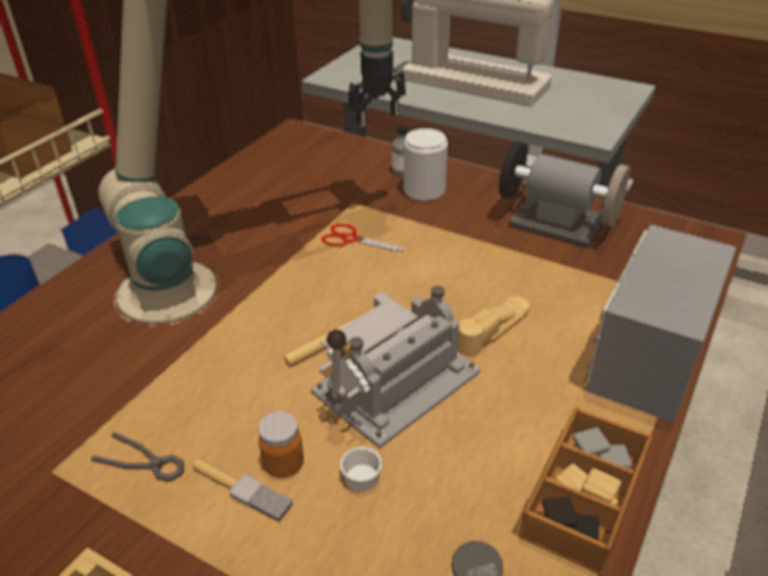

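View pics/t0.png

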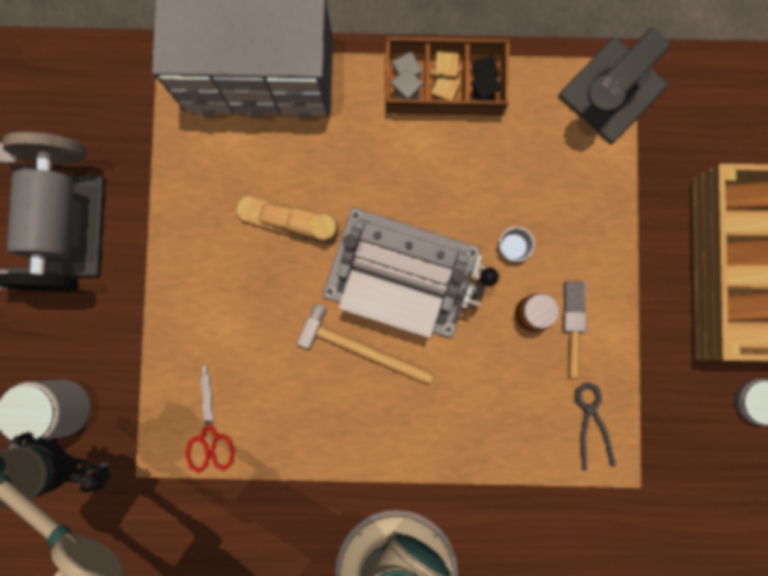

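```bash
python3 -c "
from h import *
K,e=two('top',(489/1.5,276/1.5),'scene',(337/1.5,340/1.5));print('knob',K,e)
C=[onz('top',u/1.5,v/1.5,.012) for u,v in((353,210),(480,248),(325,297),(450,336))]
for c in C:print(c)
C=np.array(C);x=(C[0]-C[2]+C[1]-C[3]);y=C[0]-C[1]+C[2]-C[3]
print(np.linalg.norm(x)/2,np.linalg.norm(y)/2,np.arctan2(x[1],x[0]),np.arctan2(-y[0],y[1]))
for n,u,v,z in(('jar',540,312,.095),('tin',516,246,.04),('hamR',432,379,.02),('hamhead',318,327,.03),('brush',574,282,.02)):print(n,onz('top',u/1.5,v/1.5,z))
yaw=np.arctan2(-y[0],y[1]);ax=np.array([np.cos(yaw),np.sin(yaw)]);ay=np.array([-ax[1],ax[0]])
c=C.mean(0)[:2];print('centre',c)
print('knob in machine',(K[:2]-c)@ax,(K[:2]-c)@ay, K[2])
"
```

```text
knob [ 0.55176694 -0.14510258  0.21084527] 0.0008058660970816916
[0.70204551 0.09955136 0.012     ]
[ 0.63074716 -0.15404618  0.012     ]
[0.52702123 0.1504106  0.012     ]
[ 0.45533546 -0.09684798  0.012     ]
0.18335879352671072 0.26043296266968524 -0.29910096369970857 -0.278082516333856
jar [ 0.50048788 -0.25568953  0.095     ]
tin [ 0.63172432 -0.22040069  0.04      ]
hamR [ 0.37109027 -0.06233736  0.02      ]
hamhead [0.46691512 0.16070669 0.03      ]
brush [ 0.5658891  -0.33788126  0.02      ]
centre [ 5.78787343e-01 -2.33050317e-04]
knob in machine 0.013786097888285786 -0.14672159088068196 0.21084527319658342
```

Knob at about (0.552, −0.145, 0.211) m, which puts the lever in the second notch, with the machine yawed about −0.285 rad. The push will be at knob height, above the jar and tin. First I go over the splitter to the far side of the knob with the fingers shut.

Call:
{"fn": "servo_tool", "kwargs": {
  "dp": [
    [0, 0, 40],
    [19.3, -35.9, 0],
    [19.3, -35.9, 0],
    [19.3, -35.9, 0],
    [19.3, -35.9, 0],
    [19.3, -35.9, 0],
    [19.3, -35.9, 0],
    [19.3, -35.9, 0],
    [19.3, -35.9, 0],
    [19.3, -35.9, 0],
    [19.3, -35.9, 0],
    [19.3, -35.9, 0],
    [19.3, -35.9, 0],
    [19.3, -35.9, 0],
    [19.3, -35.9, 0],
    [19.3, -35.9, 0],
    [19.3, -35.9, 0],
    [19.3, -35.9, 0],
    [19.3, -35.9, 0],
    [19.3, -35.9, 0]
  ],
  "turn": [
    [0, 0, 0],
    [0, 0, 3],
    [0, 0, 3],
    [0, 0, 2.7],
    [0, 0, 0],
    [0, 0, 0],
    [0, 0, 0],
    [0, 0, 0],
    [0, 0, 0],
    [0, 0, 0],
    [0, 0, 0],
    [0, 0, 0],
    [0, 0, 0],
    [0, 0, 0],
    [0, 0, 0],
    [0, 0, 0],
    [0, 0, 0],
    [0, 0, 0],
    [0, 0, 0],
    [0, 0, 0]
  ],
  "claw": [0, 0, 0, 0, 0, 0, 0, 0, 0, 0, 0, 0, 0, 0, 0, 0, 0, 0, 0, 0],
  "newtons": 30
}}

```text
t: 1.77
ee_pos: [0.6103, -0.163, 0.2958]
tcp_rot: [-0.0, 0.142, 0.99, 0.0]
ft_force: [0.8, 1.2, 0.3]
grip_width: 0.001
```

Call:
{"fn": "servo_tool", "kwargs": {
  "dp": [
    [5, -2, -25],
    [0, 0, -25],
    [0, 0, -27],
    [0, 0, 0]
  ],
  "turn": [
    [0, 0, 0],
    [0, 0, 0],
    [0, 0, 0],
    [0, 0, 0]
  ],
  "claw": [0, 0, 0, 0]
}}

```text
t: 2.1
ee_pos: [0.6116, -0.1623, 0.2128]
tcp_rot: [-0.006, 0.142, 0.99, 0.001]
ft_force: [-1.4, 0.6, -0.2]
grip_width: -0.002
```

```bash
python3 -c "
from h import *
snap('scene','s1',(150,150,350,300),4);s=r.sense();print(s['ee_pos'],s['ft_force'])"
```

```text
[ 0.6129202  -0.16250509  0.21578965] [1.30617661 0.09476029 0.49035291]
```

View pics/s1.png

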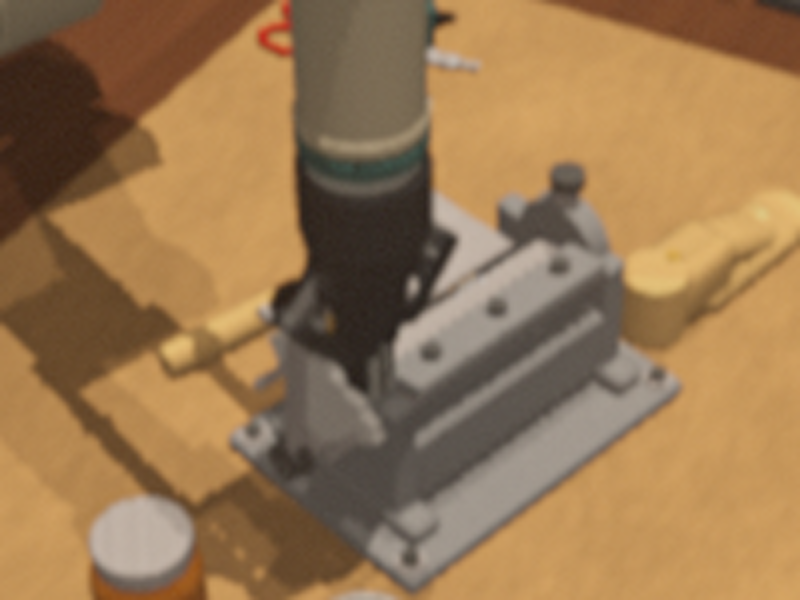

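The fingertips are at crop (375,385), behind the knob at (300,300), with nothing touching. Now I draw the lever back.

Call:
{"fn": "servo_tool", "kwargs": {
  "dp": [
    [-4.8, 1.4, 0],
    [-4.8, 1.4, 0],
    [-4.8, 1.4, 0],
    [-4.8, 1.4, 0],
    [-4.8, 1.4, 0],
    [-2.9, 0.85, 0],
    [-2.9, 0.85, 0],
    [-2.9, 0.85, 0],
    [-2.9, 0.85, 0],
    [-2.9, 0.85, 0],
    [-2.9, 0.85, 0],
    [-2.9, 0.85, 0]
  ],
  "turn": [
    [0, 0, 0],
    [0, 0, 0],
    [0, 0, 0],
    [0, 0, 0],
    [0, 0, 0],
    [0, 0, 0],
    [0, 0, 0],
    [0, 0, 0],
    [0, 0, 0],
    [0, 0, 0],
    [0, 0, 0],
    [0, 0, 0]
  ],
  "claw": [0, 0, 0, 0, 0, 0, 0, 0, 0, 0, 0, 0]
}}

```text
t: 3.15
ee_pos: [0.5757, -0.1516, 0.22]
tcp_rot: [0.006, 0.142, 0.99, -0.001]
ft_force: [14.3, -3.9, -6.5]
grip_width: 0.001
```

Call:
{"fn": "servo_tool", "kwargs": {
  "dp": [
    [0, 0, 0],
    [0, 0, 0],
    [0, 0, 0]
  ],
  "turn": [
    [0, 0, 0],
    [0, 0, 0],
    [0, 0, 0]
  ],
  "claw": [0, 0, 0]
}}

```text
t: 3.4
ee_pos: [0.5758, -0.1516, 0.2199]
tcp_rot: [0.006, 0.142, 0.99, -0.001]
ft_force: [10.5, -3.4, -4.7]
grip_width: -0.0
```

```bash
python3 -c "
from h import *
snap('scene','s2',(170,150,320,262),5);s=r.sense();print(s['ee_pos'],s['ft_force'],s['torque'],proj('scene',s['ee_pos']))"
```

```text
[ 0.57574696 -0.15163624  0.21989905] [11.22052983 -2.22944762 -5.46220114] [-0.35475061 -1.70964644 -0.01180003] (np.float64(231.7136217837579), np.float64(228.75909341764952))
```

View pics/s2.png

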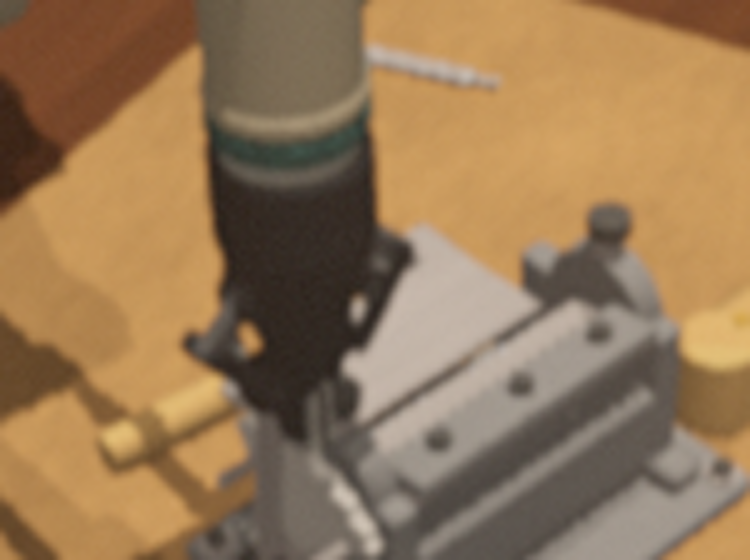

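The gripper hides the knob, at roughly crop (320,400). Force is about 11 N and the tip is in the expected contact place. Pushing past the notch backwards carries no penalty, so I continue gently.

Call:
{"fn": "servo_tool", "kwargs": {
  "dp": [
    [-1.9, 0.6, 0],
    [-1.9, 0.6, 0],
    [-1.9, 0.6, 0]
  ],
  "turn": [
    [0, 0, 0],
    [0, 0, 0],
    [0, 0, 0]
  ],
  "claw": [0, 0, 0]
}}

```text
t: 3.7
ee_pos: [0.5746, -0.1513, 0.2204]
tcp_rot: [0.011, 0.142, 0.99, -0.002]
ft_force: [23.0, -6.2, -11.9]
grip_width: 0.002
```

Call:
{"fn": "servo_tool", "kwargs": {
  "dp": [
    [4.8, -1.4, 0],
    [4.8, -1.4, 0],
    [19, -5.6, 0],
    [0, 0, 25],
    [0, 0, 30],
    [30, -9, 0],
    [35, -10, 0]
  ],
  "turn": [
    [0, 0, 0],
    [0, 0, 0],
    [0, 0, 0],
    [0, 0, 0],
    [0, 0, 0],
    [0, 0, 0],
    [0, 0, 0]
  ],
  "claw": [0, 0, 0, 0, 0, 0, 0]
}}

```text
t: 4.28
ee_pos: [0.6581, -0.1755, 0.2779]
tcp_rot: [0.001, 0.142, 0.99, -0.0]
ft_force: [0.1, -1.4, 0.0]
grip_width: -0.001
```

```bash
python3 -c "
from h import *
snap('scene','s3');snap('top','t3')
a=np.load('pics/s0.npy')[190:310,170:310];b=np.load('pics/s3.npy')[190:310,170:310]
c=np.load('pics/t0.npy')[130:250,220:400];d=np.load('pics/t3.npy')[130:250,220:400]
f=lambda i:cv2.resize(i,(400,300),interpolation=cv2.INTER_CUBIC)
cv2.imwrite('pics/m3.png',np.vstack([np.hstack([f(a),f(b)]),np.hstack([f(c),f(d)])]))"
```

```text
(no output)
```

View pics/m3.png

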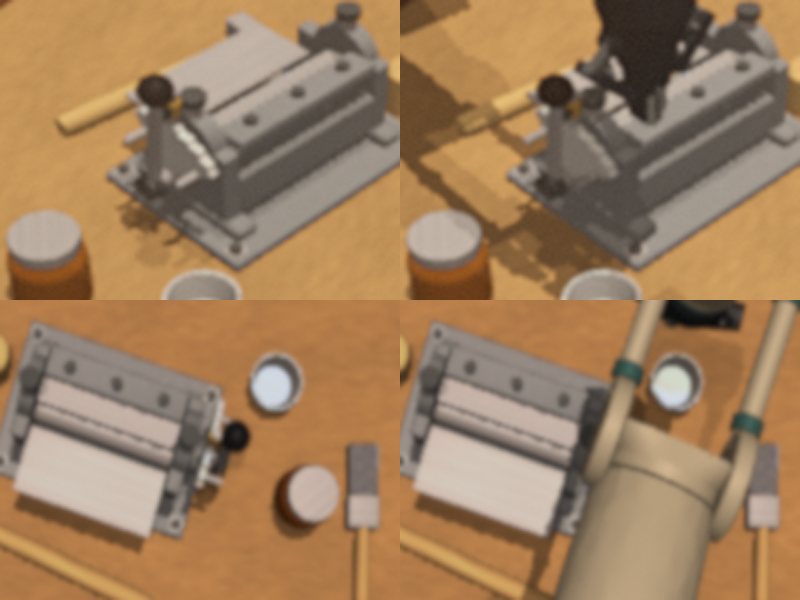

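```bash
python3 -c "
from h import *
c=np.array([.579,0]);ax=np.array([.960,-.281]);ay=np.array([.281,.96])
def m(P):return ((P[:2]-c)@ax).round(4),((P[:2]-c)@ay).round(4),P[2].round(4)
for z in(.174,.19):print('screw',onz('scene',237.2,229.2,z),m(onz('scene',237.2,229.2,z)))
# dark-pixel centroids of knob
for cam,f,(x0,y0,x1,y1) in(('scene','s0',(212,214,236,238)),('top','t0',(314,172,340,196)),('scene','s3',(212,214,236,238))):
  im=np.load('pics/%s.npy'%f)[y0:y1,x0:x1].max(2)
  n,l,st,ce=cv2.connectedComponentsWithStats((im<60).astype(np.uint8))
  k=1+st[1:,4].argmax();print(cam,f,ce[k]+[x0,y0],st[k]);
  if f=='s0':a=ce[k]+[x0,y0]
  if f=='t0':b=ce[k]+[x0,y0]
K,e=two('top',b,'scene',a);print(K,e,m(K))
for P in([.5746,-.1513,.2204],[.5746,-.1513,.195]):print(m(np.array(P)))
"
```

```text
screw [ 0.56043227 -0.104907    0.174     ] (np.float64(0.0117), np.float64(-0.1059), np.float64(0.174))
screw [ 0.57000464 -0.11946799  0.19      ] (np.float64(0.0249), np.float64(-0.1172), np.float64(0.19))
scene s0 [224.         228.35897436] [ 7 10 11  8 39]
top t0 [324.52586207 185.3362069 ] [  4   7  14  16 116]
scene s3 [223.97938144 226.30927835] [ 7  7 11 11 97]
[ 0.54870347 -0.14291983  0.2023102 ] 0.002125787008619025 (np.float64(0.0111), np.float64(-0.1457), np.float64(0.2023))
(np.float64(0.0383), np.float64(-0.1465), np.float64(0.2204))
(np.float64(0.0383), np.float64(-0.1465), np.float64(0.195))
```

The knob has not moved: it stands at scene-crop (155,90) both before and after, so something rigid took the load. It was perhaps the pawl, which reaches about z = 0.20 just where the tips were. I'll retry higher, on the knob only.

Call:
{"fn": "servo_tool", "kwargs": {
  "dp": [
    [-33.6, 9.8, 0],
    [-33.6, 9.8, -16],
    [0, 0, -30],
    [0, 0, 0],
    [-2.9, 0.85, 0],
    [-2.9, 0.85, 0],
    [-1.9, 0.6, 0],
    [-1.9, 0.6, 0],
    [-1.9, 0.6, 0]
  ],
  "turn": [
    [0, 0, 0],
    [0, 0, 0],
    [0, 0, 0],
    [0, 0, 0],
    [0, 0, 0],
    [0, 0, 0],
    [0, 0, 0],
    [0, 0, 0],
    [0, 0, 0]
  ],
  "claw": [0, 0, 0, 0, 0, 0, 0, 0, 0]
}}

```text
t: 5.13
ee_pos: [0.5806, -0.1529, 0.2293]
tcp_rot: [0.001, 0.142, 0.99, -0.0]
ft_force: [-0.1, 0.4, 0.7]
grip_width: 0.0
```

```bash
python3 -c "
from h import *
s=r.sense();print(s['ee_pos'],s['ft_force'],s['torque'],s['joint_positions'])"
```

```text
[ 0.58056024 -0.15290849  0.22933863] [-0.07204357  0.41194842  0.67653068] [-0.03519024 -0.01408595  0.01139951] [-3.73446860e-01  3.28468375e-01  1.49561869e+00  1.05479326e-04
  1.31554693e+00 -1.65926508e+00]
```

Call:
{"fn": "servo_tool", "kwargs": {
  "dp": [
    [-1.9, 0.6, 3],
    [-1.9, 0.6, 0],
    [-1.9, 0.6, 0],
    [-1.9, 0.6, 0],
    [-1.9, 0.6, 0]
  ],
  "turn": [
    [0, 0, 0],
    [0, 0, 0],
    [0, 0, 0],
    [0, 0, 0],
    [0, 0, 0]
  ],
  "claw": [0, 0, 0, 0, 0]
}}

```text
t: 5.55
ee_pos: [0.5758, -0.1514, 0.2327]
tcp_rot: [0.007, 0.142, 0.99, -0.001]
ft_force: [13.3, -3.9, -5.2]
grip_width: -0.002
```

```bash
python3 -c "
from h import *
s=r.sense();print(s['ee_pos'],s['ft_force'],s['torque'])"
```

```text
[ 0.57582601 -0.15141588  0.23271528] [13.31084672 -3.94963463 -5.24674214] [-0.62780619 -2.29936387 -0.0130587 ]
```

```bash
python3 -c "
from h import *
c=np.array([.579,0]);ax=np.array([.960,-.281]);ay=np.array([.281,.96])
def w(x,y,z):return np.r_[c+ax*x+ay*y,z]
for px in(-.03,0,.03,.055):
  p=proj('scene',w(px,-.148,.075));q=proj('top',w(px,-.148,.075));print(px,'scene crop',(p[0]-170)/.35,(p[1]-190)/.4,'top crop',(q[0]-220)/.45,(q[1]-130)/.4)
  for v in(0,.2,.4):
    P=w(px+.14*np.sin(v-.3),-.148,.075+.14*np.cos(v-.3));p=proj('scene',P);q=proj('top',P);print('   ',v,(p[0]-170)/.35,(p[1]-190)/.4,(q[0]-220)/.45,(q[1]-130)/.4)
a=np.load('pics/s0.npy')[205:285,195:275]
c_=np.load('pics/t0.npy')[150:220,280:350]
cv2.imwrite('pics/z.png',np.hstack([cv2.resize(i,(400,400),interpolation=cv2.INTER_CUBIC) for i in(a,c_)]))
"
```

```text
-0.03 scene crop 131.68524284708107 167.40766244111967 top crop 211.55052413004327 186.70930790220453
    0 91.12995076514892 52.57267026212155 214.6897693748811 216.2830828375013
    0.2 110.67924848363516 61.0954270265006 222.26437278928074 190.19871553179073
    0.4 131.71329347598294 74.45518997934492 229.36985995030795 163.94162323969553
0 scene crop 153.12067878864096 182.2724910870238 top crop 218.40974134992558 161.44257851338827
    0 113.08821591504025 66.57545249526677 222.30909232067967 188.12720296430328
    0.2 133.27558142545783 75.44744450534083 229.8890564299308 162.02317373906402
    0.4 154.92586112849656 89.19771337882196 236.96620435132016 135.87490716414834
0.03 scene crop 175.1422884013599 197.54202051698783 top crop 225.24433206069742 136.26981405877828
    0 135.68019371534743 80.9814049022362 229.8979389833495 160.0883236498936
    0.2 156.53423287025598 90.21916960210731 237.48333850167694 133.9643771628785
    0.4 178.82759627933768 104.37691733919976 244.53248863910807 107.92362321777702
0.055 scene crop 193.95850647731177 210.5875287351401 top crop 230.92120475234523 115.36355425286523
    0 155.0105113514904 93.30677073536123 236.1989623406042 136.81094782058017
    0.2 176.44315936128612 102.86268636633466 243.78894788660392 110.67021024426907
    0.4 199.29404523815032 117.37366487253766 250.81502330765628 84.71806258410439
```

View pics/z.png

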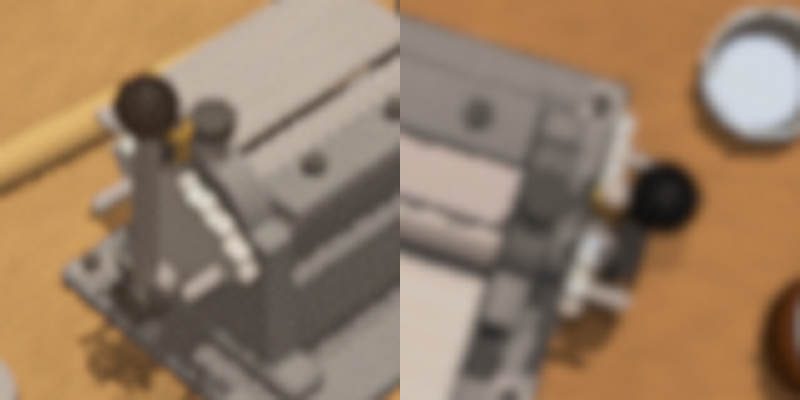

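The geometry agrees with value ≈ 0.4 and pivot x ≈ 0, and the moment shows the load line running through the knob. I'll press further, staying well within the limits, to see whether it breaks loose.

Call:
{"fn": "servo_tool", "kwargs": {
  "dp": [
    [-1.9, 0.6, -4],
    [-1.9, 0.6, -4],
    [-1.9, 0.6, 0],
    [-1.9, 0.6, 0]
  ],
  "turn": [
    [0, 0, 0],
    [0, 0, 0],
    [0, 0, 0],
    [0, 0, 0]
  ],
  "claw": [0, 0, 0, 0]
}}

```text
t: 5.88
ee_pos: [0.5747, -0.1514, 0.2282]
tcp_rot: [0.016, 0.142, 0.99, -0.003]
ft_force: [22.8, -7.2, -0.9]
grip_width: -0.002
```

```bash
python3 -c "
from h import *
s=r.sense();print(s['ee_pos'],s['ft_force'],s['torque'],s['tau'])
im=r.read_camera('scene')[:,:,::-1];np.save('pics/s4.npy',im)
cv2.imwrite('pics/s4.png',np.hstack([cv2.resize(i[200:280,190:270],(400,400),interpolation=cv2.INTER_CUBIC) for i in(im,np.clip(im.astype(int)*3,0,255).astype(np.uint8))]))"
```

```text
[ 0.57468687 -0.15137215  0.22823777] [22.82686418 -7.2170724  -0.8590564 ] [-1.10156591 -3.75714979  0.01539901] [ 3.49652739e-01 -4.45748127e+01 -1.16408131e+01 -7.65064694e-01
  8.32151949e+00  5.08405821e-03]
```

View pics/s4.png

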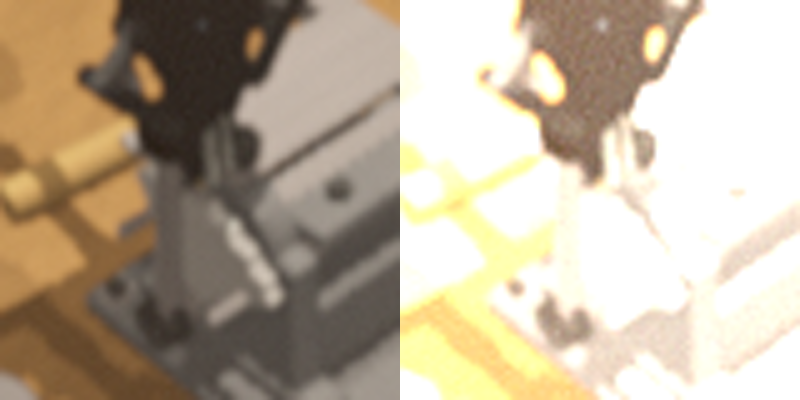

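Call:
{"fn": "servo_tool", "kwargs": {
  "dp": [
    [9, -2.8, 0],
    [9, -2.8, 0]
  ],
  "turn": [
    [0, 0, 0],
    [0, 0, 0]
  ],
  "claw": [0, 0]
}}

```text
t: 6.1
ee_pos: [0.5816, -0.1532, 0.2246]
tcp_rot: [0.001, 0.142, 0.99, -0.0]
ft_force: [0.0, 0.1, -0.3]
grip_width: 0.001
```

```bash
python3 -c "
from h import *
c=np.array([.579,0]);ax=np.array([.960,-.281]);ay=np.array([.281,.96])
def m(P):return ((P[:2]-c)@ax).round(4),((P[:2]-c)@ay).round(4),P[2].round(4)
for n,t,s in(('near',(620,298),(100,208)),('far',(645,155),(162,272)),('far2',(645,155),(205,280))):
  P,e=two('top',(280+(t[0]-400)/5.714,150+t[1]/5.714),'scene',(195+s[0]/5,205+s[1]/5));print(n,m(P),e)
for y in(-.148,-.16):
 for s in((110,200),(162,272),(205,280),(147,107),(147,280)):
  o,d=ray('scene',195+s[0]/5,205+s[1]/5);k=(y-(o[:2]-c)@ay)/(d[:2]@ay);print(y,s,m(o+k*d))
print(r.sense()['ee_pos'],r.sense()['ft_force'])
"
```

```text
near (np.float64(-0.0255), np.float64(-0.1512), np.float64(0.1186)) 0.0011254040972235601
far (np.float64(0.0376), np.float64(-0.1507), np.float64(0.1197)) 0.0216884154271441
far2 (np.float64(0.0452), np.float64(-0.1431), np.float64(0.1122)) 0.0008064934890444575
-0.148 (110, 200) (np.float64(-0.0215), np.float64(-0.148), np.float64(0.1248))
-0.148 (162, 272) (np.float64(0.0168), np.float64(-0.148), np.float64(0.1004))
-0.148 (205, 280) (np.float64(0.0504), np.float64(-0.148), np.float64(0.1197))
-0.148 (147, 107) (np.float64(0.0144), np.float64(-0.148), np.float64(0.2122))
-0.148 (147, 280) (np.float64(0.0039), np.float64(-0.148), np.float64(0.085))
-0.16 (110, 200) (np.float64(-0.0056), np.float64(-0.16), np.float64(0.1442))
-0.16 (162, 272) (np.float64(0.0319), np.float64(-0.16), np.float64(0.1204))
-0.16 (205, 280) (np.float64(0.0648), np.float64(-0.16), np.float64(0.1392))
-0.16 (147, 107) (np.float64(0.0295), np.float64(-0.16), np.float64(0.2296))
-0.16 (147, 280) (np.float64(0.0193), np.float64(-0.16), np.float64(0.1053))
[ 0.58156918 -0.15315639  0.22455247] [ 0.00319795  0.06606891 -0.32078855]
```

Call:
{"fn": "servo_tool", "kwargs": {
  "dp": [
    [5, -1.5, 30],
    [0, 0, 32],
    [-28, 8.2, 0],
    [-28, 8.2, 0],
    [-28, 8.2, 0],
    [0, 0, -30],
    [0, 0, -32],
    [0, 0, 0],
    [1.9, -0.6, 0],
    [1.9, -0.6, 0],
    [1.9, -0.6, 0],
    [1.9, -0.6, 0],
    [1.9, -0.6, 0],
    [1.9, -0.6, 0],
    [1.9, -0.6, 0]
  ],
  "turn": [
    [0, 0, 0],
    [0, 0, 0],
    [0, 0, 0],
    [0, 0, 0],
    [0, 0, 0],
    [0, 0, 0],
    [0, 0, 0],
    [0, 0, 0],
    [0, 0, 0],
    [0, 0, 0],
    [0, 0, 0],
    [0, 0, 0],
    [0, 0, 0],
    [0, 0, 0],
    [0, 0, 0]
  ],
  "claw": [0, 0, 0, 0, 0, 0, 0, 0, 0, 0, 0, 0, 0, 0, 0]
}}

```text
t: 7.35
ee_pos: [0.5156, -0.1341, 0.2238]
tcp_rot: [0.0, 0.142, 0.99, -0.0]
ft_force: [0.6, 0.0, 0.1]
grip_width: 0.007
```

Call:
{"fn": "servo_tool", "kwargs": {
  "dp": [
    [1.9, -0.6, 0],
    [1.9, -0.6, 0],
    [1.9, -0.6, 0],
    [1.9, -0.6, 0],
    [1.9, -0.6, 0],
    [1.9, -0.6, 0]
  ],
  "turn": [
    [0, 0, 0],
    [0, 0, 0],
    [0, 0, 0],
    [0, 0, 0],
    [0, 0, 0],
    [0, 0, 0]
  ],
  "claw": [0, 0, 0, 0, 0, 0]
}}

```text
t: 7.85
ee_pos: [0.5246, -0.1369, 0.2232]
tcp_rot: [-0.003, 0.142, 0.99, 0.0]
ft_force: [-8.1, 1.8, 5.4]
grip_width: 0.0
```

Call:
{"fn": "servo_tool", "kwargs": {
  "dp": [
    [1.9, -0.6, 0],
    [1.9, -0.6, 0],
    [0, 0, 0]
  ],
  "turn": [
    [0, 0, 0],
    [0, 0, 0],
    [0, 0, 0]
  ],
  "claw": [0, 0, 0]
}}

```text
t: 8.1
ee_pos: [0.5253, -0.1371, 0.2232]
tcp_rot: [-0.006, 0.142, 0.99, 0.001]
ft_force: [-11.6, 3.9, 8.3]
grip_width: 0.0
```

```bash
python3 -c "
from h import *
im=r.read_camera('scene')[:,:,::-1];np.save('pics/s5.npy',im)
s=r.sense();print(s['ee_pos'],s['ft_force'],s['torque'])
f=lambda i:cv2.resize(i[195:285,180:270],(400,400),interpolation=cv2.INTER_CUBIC)
cv2.imwrite('pics/s5.png',np.hstack([f(im),f(np.load('pics/s0.npy'))]))"
```

```text
[ 0.52530047 -0.13709063  0.22320772] [-11.63556048   2.57475112   8.91586402] [ 0.53793723  1.75417854 -0.02951147]
```

View pics/s5.png

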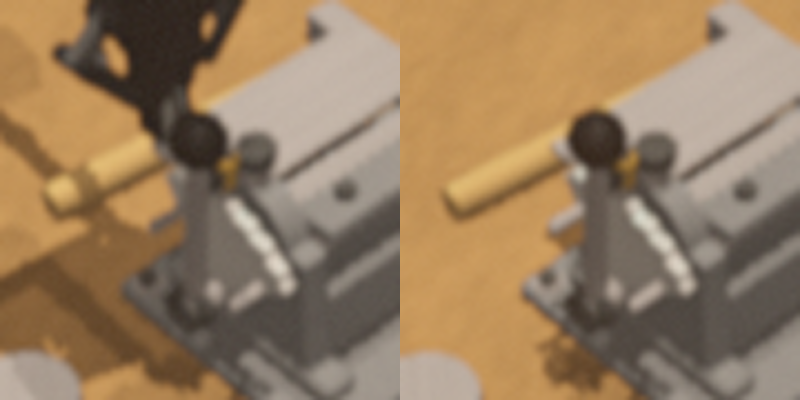

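The knob shifted only about 1 mm forward (199,140 against 197,139 at the start), so the contact really is finger on knob, and the detent is stiffer than stated. I go back behind the knob and press harder in the harmless direction.

Call:
{"fn": "servo_tool", "kwargs": {
  "dp": [
    [-9, 2.8, 0],
    [-9, 2.8, 10],
    [0, 0, 30],
    [0, 0, 22],
    [30, -8.8, 0],
    [30, -8.8, 0],
    [29, -8.5, 0],
    [0, 0, -32],
    [0, 0, -34],
    [0, 0, 0],
    [-2.9, 0.85, 0],
    [-2.9, 0.85, 0],
    [-2.9, 0.85, 0],
    [-2.9, 0.85, 0]
  ],
  "turn": [
    [0, 0, 0],
    [0, 0, 0],
    [0, 0, 0],
    [0, 0, 0],
    [0, 0, 0],
    [0, 0, 0],
    [0, 0, 0],
    [0, 0, 0],
    [0, 0, 0],
    [0, 0, 0],
    [0, 0, 0],
    [0, 0, 0],
    [0, 0, 0],
    [0, 0, 0]
  ],
  "claw": [0, 0, 0, 0, 0, 0, 0, 0, 0, 0, 0, 0, 0, 0]
}}

```text
t: 9.32
ee_pos: [0.5902, -0.1561, 0.222]
tcp_rot: [0.002, 0.142, 0.99, -0.0]
ft_force: [0.1, 0.7, 0.6]
grip_width: -0.0
```

Call:
{"fn": "servo_tool", "kwargs": {
  "dp": [
    [-2.9, 0.85, 0],
    [-2.9, 0.85, 0],
    [-2.9, 0.85, 0],
    [-2.9, 0.85, 0],
    [-2.9, 0.85, 0],
    [-2.9, 0.85, 0],
    [-2.9, 0.85, 0],
    [-2.9, 0.85, 0]
  ],
  "turn": [
    [0, 0, 0],
    [0, 0, 0],
    [0, 0, 0],
    [0, 0, 0],
    [0, 0, 0],
    [0, 0, 0],
    [0, 0, 0],
    [0, 0, 0]
  ],
  "claw": [0, 0, 0, 0, 0, 0, 0, 0]
}}

```text
t: 9.98
ee_pos: [0.5752, -0.1516, 0.2206]
tcp_rot: [0.011, 0.142, 0.99, -0.001]
ft_force: [23.0, -4.9, -9.6]
grip_width: 0.002
```

Call:
{"fn": "servo_tool", "kwargs": {
  "dp": [
    [-2.9, 0.85, 0],
    [-1.9, 0.6, 0],
    [0, 0, 0]
  ],
  "turn": [
    [0, 0, 0],
    [0, 0, 0],
    [0, 0, 0]
  ],
  "claw": [0, 0, 0]
}}

```text
t: 10.23
ee_pos: [0.5744, -0.1514, 0.2208]
tcp_rot: [0.015, 0.142, 0.99, -0.002]
ft_force: [26.6, -6.5, -13.3]
grip_width: 0.002
```

```bash
python3 -c "
from h import *
s=r.sense();print(s['ee_pos'],s['ft_force'],s['torque'],s['tau'])"
```

```text
[ 0.57440709 -0.15136229  0.22083912] [ 26.61502034  -6.51333577 -13.27935534] [-0.98457326 -4.20666033  0.0151153 ] [-3.05166878e-01 -5.31230164e+01 -1.46817014e+01 -1.25652865e+00
  9.27965283e+00 -1.34424597e-02]
```

Call:
{"fn": "servo_tool", "kwargs": {
  "dp": [
    [0, 0, -3],
    [0, 0, -3],
    [-1.9, 0.6, 0],
    [-1.9, 0.6, 0],
    [0, 0, 0]
  ],
  "turn": [
    [0, 0, 0],
    [0, 0, 0],
    [0, 0, 0],
    [0, 0, 0],
    [0, 0, 0]
  ],
  "claw": [0, 0, 0, 0, 0]
}}

```text
t: 10.65
ee_pos: [0.5744, -0.1516, 0.2197]
tcp_rot: [0.021, 0.142, 0.99, -0.003]
ft_force: [27.9, -7.3, 2.0]
grip_width: -0.004
```

Call:
{"fn": "servo_tool", "kwargs": {
  "dp": [
    [-1.9, 0.6, 0],
    [-1.9, 0.6, 0],
    [0, 0, 0],
    [0, 0, 0]
  ],
  "turn": [
    [0.6, 1.9, 0],
    [0.6, 1.9, 0],
    [0, 0, 0],
    [0, 0, 0]
  ],
  "claw": [0, 0, 0, 0]
}}

```text
t: 10.98
ee_pos: [0.5538, -0.1451, 0.2128]
tcp_rot: [-0.035, 0.142, 0.989, 0.006]
ft_force: [-0.0, -0.4, -1.0]
grip_width: 0.001
```

```bash
python3 -c "
from h import *
s=r.sense();print(s['ee_pos'],s['ft_force'],s['torque'],s['tau'])"
```

```text
[ 0.55384345 -0.14507563  0.21281505] [-0.03881338 -0.37185061 -0.98887265] [-0.09265185 -0.02408302  0.02061482] [-4.49770933e-02 -4.38562167e+01 -2.38908005e+01 -2.93605879e-02
  3.72961694e-01  1.53685261e-03]
```

It broke loose at about 30 N and dropped one notch. I straighten the tool and continue towards home.

Call:
{"fn": "servo_tool", "kwargs": {
  "dp": [
    [0, 0, 4],
    [-1.9, 0.6, 0],
    [-1.9, 0.6, 0],
    [-1.9, 0.6, 0],
    [-1.9, 0.6, 0]
  ],
  "turn": [
    [-0.6, -1.9, 0],
    [-0.6, -1.9, 0],
    [0, 0, 0],
    [0, 0, 0],
    [0, 0, 0]
  ],
  "claw": [0, 0, 0, 0, 0]
}}

```text
t: 11.4
ee_pos: [0.5494, -0.1437, 0.2175]
tcp_rot: [0.004, 0.142, 0.99, -0.0]
ft_force: [10.9, -1.6, -4.7]
grip_width: 0.002
```

Call:
{"fn": "servo_tool", "kwargs": {
  "dp": [
    [-1.9, 0.6, -2],
    [-1.9, 0.6, -2],
    [-1.9, 0.6, 0]
  ],
  "turn": [
    [0, 0, 0],
    [0, 0, 0],
    [0, 0, 0]
  ],
  "claw": [0, 0, 0]
}}

```text
t: 11.65
ee_pos: [0.5487, -0.1436, 0.2166]
tcp_rot: [0.01, 0.142, 0.99, -0.002]
ft_force: [17.7, -4.0, 0.8]
grip_width: 0.001
```

Call:
{"fn": "servo_tool", "kwargs": {
  "dp": [
    [-1.9, 0.6, 0],
    [-1.9, 0.6, 0],
    [-1.9, 0.6, 0]
  ],
  "turn": [
    [0, 0, 0],
    [0, 0, 0],
    [0, 0, 0]
  ],
  "claw": [0, 0, 0]
}}

```text
t: 11.9
ee_pos: [0.5471, -0.1431, 0.2168]
tcp_rot: [0.015, 0.142, 0.99, -0.002]
ft_force: [19.5, -5.6, -2.4]
grip_width: 0.0
```

Call:
{"fn": "servo_tool", "kwargs": {
  "dp": [
    [-1.9, 0.6, 0],
    [-1.9, 0.6, 0],
    [0, 0, 0]
  ],
  "turn": [
    [0, 0, 0],
    [0, 0, 0],
    [0, 0, 0]
  ],
  "claw": [0, 0, 0]
}}

```text
t: 12.15
ee_pos: [0.5303, -0.1377, 0.2133]
tcp_rot: [-0.001, 0.142, 0.99, 0.0]
ft_force: [-1.0, -0.2, 0.4]
grip_width: -0.001
```

Call:
{"fn": "servo_tool", "kwargs": {
  "dp": [
    [-1.9, 0.6, 2],
    [-1.9, 0.6, 2],
    [-1.9, 0.6, 0],
    [-1.9, 0.6, 0],
    [0, 0, 0]
  ],
  "turn": [
    [0, 0, 0],
    [0, 0, 0],
    [0, 0, 0],
    [0, 0, 0],
    [0, 0, 0]
  ],
  "claw": [0, 0, 0, 0, 0]
}}

```text
t: 12.57
ee_pos: [0.5244, -0.1358, 0.2175]
tcp_rot: [0.001, 0.142, 0.99, -0.0]
ft_force: [2.6, -1.4, -2.3]
grip_width: -0.001
```

Call:
{"fn": "servo_tool", "kwargs": {
  "dp": [
    [-1.9, 0.6, 0],
    [0, 0, 0],
    [0, 0, 0],
    [6, -1.8, 0],
    [6, -1.8, 10],
    [0, 0, 30],
    [0, 0, 22],
    [-28.3, 8.3, 0],
    [-28.3, 8.3, 0],
    [-28.3, 8.3, 0],
    [0, 0, -31],
    [0, 0, -31],
    [0, 0, 0]
  ],
  "turn": [
    [0, 0, 0],
    [0, 0, 0],
    [0, 0, 0],
    [0, 0, 0],
    [0, 0, 0],
    [0, 0, 0],
    [0, 0, 0],
    [0, 0, 0],
    [0, 0, 0],
    [0, 0, 0],
    [0, 0, 0],
    [0, 0, 0],
    [0, 0, 0]
  ],
  "claw": [0, 0, 0, 0, 0, 0, 0, 0, 0, 0, 0, 0, 0]
}}

```text
t: 13.65
ee_pos: [0.444, -0.1117, 0.2129]
tcp_rot: [-0.006, 0.142, 0.99, 0.002]
ft_force: [-1.3, -0.4, 0.1]
grip_width: 0.002
```

```bash
python3 -c "
from h import *
im=r.read_camera('scene')[:,:,::-1];np.save('pics/s6.npy',im)
c=np.array([.579,0]);ax=np.array([.960,-.281]);ay=np.array([.281,.96])
s=r.sense();P=s['ee_pos'];print(P,s['ft_force'],(P[:2]-c)@ax,(P[:2]-c)@ay)
for v in(0,.2,.4,.6):
  Q=np.r_[c+ax*.14*np.sin(v-.3)-ay*.148,.075+.14*np.cos(v-.3)];p=proj('scene',Q);print(v,(np.array(p)-[180,195])*400/90)
cv2.imwrite('pics/s6.png',cv2.resize(im[195:285,180:270],(400,400),interpolation=cv2.INTER_CUBIC))"
```

```text
[ 0.44595332 -0.11253146  0.21518068] [0.41857848 1.01766346 0.97075774] -0.09610347524046836 -0.14541631444248523
0 [131.47055809  96.13413777]
0.2 [162.87312666 111.90656801]
0.4 [196.55133953 136.35149045]
0.6 [230.92194039 168.60509096]
```

View pics/s6.png

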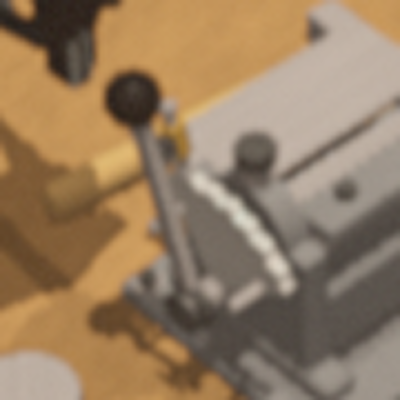

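The knob is at (134,99), and home is predicted at (131,96), so the lever is at home. Now the first forward click.

Call:
{"fn": "servo_tool", "kwargs": {
  "dp": [
    [4.8, -1.4, 1],
    [4.8, -1.4, 1],
    [4.8, -1.4, 0],
    [4.8, -1.4, 0],
    [2.9, -0.85, 0],
    [1.9, -0.6, 0],
    [1.9, -0.6, 0],
    [1.9, -0.6, 0],
    [1.9, -0.6, 0],
    [1.9, -0.6, 0],
    [1.9, -0.6, 0],
    [1.9, -0.6, 0]
  ],
  "turn": [
    [0, 0, 0],
    [0, 0, 0],
    [0, 0, 0],
    [0, 0, 0],
    [0, 0, 0],
    [0, 0, 0],
    [0, 0, 0],
    [0, 0, 0],
    [0, 0, 0],
    [0, 0, 0],
    [0, 0, 0],
    [0, 0, 0]
  ],
  "claw": [0, 0, 0, 0, 0, 0, 0, 0, 0, 0, 0, 0]
}}

```text
t: 14.7
ee_pos: [0.4733, -0.1209, 0.2195]
tcp_rot: [-0.013, 0.141, 0.99, 0.002]
ft_force: [-28.5, 7.7, 24.5]
grip_width: 0.002
```

The tool is pressing down on the knob by friction (+24 N in z). I ease that by lifting.

Call:
{"fn": "servo_tool", "kwargs": {
  "dp": [
    [0, 0, 3],
    [0, 0, 3],
    [0, 0, 2],
    [0, 0, 0]
  ],
  "turn": [
    [0, 0, 0],
    [0, 0, 0],
    [0, 0, 0],
    [0, 0, 0]
  ],
  "claw": [0, 0, 0, 0]
}}

```text
t: 15.03
ee_pos: [0.4736, -0.1203, 0.2228]
tcp_rot: [-0.014, 0.142, 0.99, 0.003]
ft_force: [-16.8, 5.1, -6.4]
grip_width: 0.003
```

Call:
{"fn": "servo_tool", "kwargs": {
  "dp": [
    [1.9, -0.6, 1],
    [1.9, -0.6, 1],
    [0, 0, 0]
  ],
  "turn": [
    [0, 0, 0],
    [0, 0, 0],
    [0, 0, 0]
  ],
  "claw": [0, 0, 0]
}}

```text
t: 15.28
ee_pos: [0.4742, -0.1205, 0.2231]
tcp_rot: [-0.018, 0.142, 0.99, 0.004]
ft_force: [-21.3, 5.6, -9.1]
grip_width: 0.002
```

Call:
{"fn": "servo_tool", "kwargs": {
  "dp": [
    [1.9, -0.6, 0],
    [1, -0.3, 0],
    [1, -0.3, 0],
    [0, 0, 0]
  ],
  "turn": [
    [0, 0, 0],
    [0, 0, 0],
    [0, 0, 0],
    [0, 0, 0]
  ],
  "claw": [0, 0, 0, 0]
}}

```text
t: 15.62
ee_pos: [0.4747, -0.1206, 0.2232]
tcp_rot: [-0.022, 0.141, 0.99, 0.004]
ft_force: [-29.1, 7.6, -2.5]
grip_width: -0.0
```

Call:
{"fn": "servo_tool", "kwargs": {
  "dp": [
    [1, -0.3, 0.5],
    [1, -0.3, 0.5],
    [0, 0, 0]
  ],
  "turn": [
    [-0.3, -1, 0],
    [-0.3, -1, 0],
    [0, 0, 0]
  ],
  "claw": [0, 0, 0]
}}

```text
t: 15.87
ee_pos: [0.494, -0.1272, 0.2305]
tcp_rot: [0.019, 0.142, 0.99, -0.003]
ft_force: [-0.1, -0.6, 0.1]
grip_width: 0.003
```

The first click broke over at about 32 N. Now the second click the same way.

Call:
{"fn": "servo_tool", "kwargs": {
  "dp": [
    [0, 0, -5],
    [0, 0, -5],
    [1.9, -0.6, 1],
    [1.9, -0.6, 1],
    [1.9, -0.6, 1],
    [1.9, -0.6, 1],
    [1.9, -0.6, 1],
    [1.9, -0.6, 1],
    [0, 0, 0]
  ],
  "turn": [
    [0, 0, 0],
    [0, 0, 0],
    [0, 0, 0],
    [0, 0, 0],
    [0, 0, 0],
    [0, 0, 0],
    [0, 0, 0],
    [0, 0, 0],
    [0, 0, 0]
  ],
  "claw": [0, 0, 0, 0, 0, 0, 0, 0, 0]
}}

```text
t: 16.62
ee_pos: [0.4988, -0.1287, 0.2226]
tcp_rot: [0.009, 0.142, 0.99, -0.001]
ft_force: [-12.6, 2.7, -7.4]
grip_width: -0.002
```

```bash
cat > k.py <<'E'
from h import *
# knob centroid in scene (dark, gripper in front side) by template match to s0 patch
c=np.array([.579,0]);ax=np.array([.960,-.281]);ay=np.array([.281,.96])
s=r.sense();P=s['ee_pos'];print(P,s['ft_force'],'m',(P[:2]-c)@ax,(P[:2]-c)@ay)
im=r.read_camera('scene')[:,:,::-1]
T=np.load('pics/s6.npy')[211:224,203:217].copy()
vs=np.arange(-.05,.9,.01);M=cv2.matchTemplate(im,T,cv2.TM_SQDIFF_NORMED)
out=[]
o=np.array(proj('scene',np.r_[c+ax*.14*np.sin(-.3)-ay*.148,.075+.14*np.cos(-.3)]))
for v in vs:
  p=np.array(proj('scene',np.r_[c+ax*.14*np.sin(v-.3)-ay*.148,.075+.14*np.cos(v-.3)]))-o+[203,211]
  x,y=np.round(p).astype(int);w=M[y-1:y+2,x-1:x+2];out.append(w.min())
print('value~',vs[np.argmin(out)],min(out),'second best',np.round(np.array(out)[::5],3))
E
python3 k.py
```

```text
[ 0.49880448 -0.1287154   0.22264171] [-12.6411223    2.68471612  -7.42459602] m -0.04081867221753393 -0.14610172613179562
value~ 0.16000000000000003 0.0807509 second best [0.263 0.179 0.2   0.216 0.126 0.081 0.082 0.193 0.317 0.417 0.509 0.541
 0.475 0.409 0.314 0.299 0.45  0.477 0.474]
```

Call:
{"fn": "servo_tool", "kwargs": {
  "dp": [
    [1.9, -0.6, 0],
    [1.9, -0.6, 0],
    [1.9, -0.6, 0],
    [0, 0, 0]
  ],
  "turn": [
    [0, 0, 0],
    [0, 0, 0],
    [0, 0, 0],
    [0, 0, 0]
  ],
  "claw": [0, 0, 0, 0]
}}

```text
t: 17.0
ee_pos: [0.4998, -0.129, 0.2227]
tcp_rot: [0.004, 0.142, 0.99, -0.0]
ft_force: [-21.9, 5.2, 2.0]
grip_width: 0.003
```

Call:
{"fn": "servo_tool", "kwargs": {
  "dp": [
    [1.5, -0.45, 0.5],
    [1.5, -0.45, 0.5],
    [0, 0, 0]
  ],
  "turn": [
    [0, 0, 0],
    [0, 0, 0],
    [0, 0, 0]
  ],
  "claw": [0, 0, 0]
}}

```text
t: 17.25
ee_pos: [0.5109, -0.1325, 0.2256]
tcp_rot: [0.014, 0.142, 0.99, -0.002]
ft_force: [-0.4, -0.1, -0.4]
grip_width: -0.001
```

```bash
python3 k.py; python3 -c "
from h import *
im=r.read_camera('scene')[:,:,::-1]
cv2.imwrite('pics/s7.png',cv2.resize(im[195:285,180:270],(400,400),interpolation=cv2.INTER_CUBIC))"
```

```text
[ 0.51089315 -0.13249512  0.2256237 ] [-0.38262188 -0.07764983 -0.43495527] m -0.028151447100019027 -0.14633333705244744
value~ 0.2800000000000001 0.09334905 second best [0.37  0.323 0.204 0.186 0.186 0.211 0.116 0.093 0.134 0.24  0.344 0.422
 0.364 0.293 0.242 0.294 0.451 0.478 0.476]
```

View pics/s7.png

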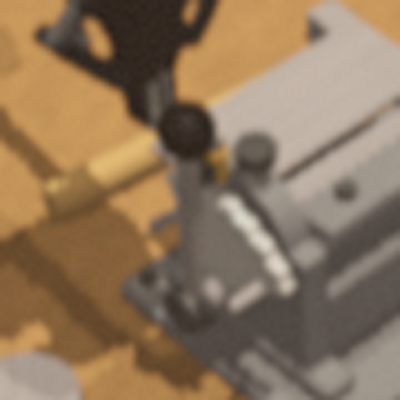

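Call:
{"fn": "servo_tool", "kwargs": {
  "dp": [
    [0, 0, 0],
    [0, 0, 0],
    [0, 0, 0]
  ],
  "turn": [
    [0, 0, 0],
    [0, 0, 0],
    [0, 0, 0]
  ],
  "claw": [0, 0, 0]
}}

```text
t: 17.6
ee_pos: [0.5149, -0.1339, 0.2279]
tcp_rot: [0.019, 0.142, 0.99, -0.003]
ft_force: [0.4, -0.5, 0.4]
grip_width: 0.003
```

```bash
python3 k.py
```

```text
[ 0.51494849 -0.13392882  0.22785406] [ 0.43943525 -0.54287216  0.36797754] m -0.023855455705252188 -0.14657013805333977
value~ 0.32000000000000006 0.094727635 second best [0.391 0.315 0.257 0.241 0.217 0.26  0.235 0.149 0.095 0.117 0.226 0.307
 0.29  0.279 0.229 0.285 0.451 0.479 0.476]
```

```bash
cat > k2.py <<'E'
from h import *
c=np.array([.579,0]);ax=np.array([.960,-.281]);ay=np.array([.281,.96])
def pv(v): return np.array(proj('scene',np.r_[c+ax*.14*np.sin(v-.3)-ay*.148,.075+.14*np.cos(v-.3)]))
def dark(im):  # dark blob score: mean brightness in disc r=5 minus ring 8..9, along the path, shifted offsets
  g=cv2.GaussianBlur(im.max(2).astype(np.float32),(0,0),.7); yy,xx=np.mgrid[:g.shape[0],:g.shape[1]]
  best=[]
  for v in np.arange(-.06,.86,.01):
    p=pv(v)+[.5,.6];d=np.hypot(xx-p[0],yy-p[1])
    best.append(((g[d<5.5]-45).clip(0).mean()-.15*g[(d>8)&(d<9.5)].mean(),round(v,2)))
  return sorted(best)[:4]
if __name__=='__main__':
  print(r.sense()['ee_pos'],r.sense()['ft_force'])
  for f in('s0','s6','s5'):print(f,dark(np.load('pics/%s.npy'%f)))
  print('now',dark(r.read_camera('scene')[:,:,::-1]))
E
python3 k2.py
```

```text
[ 0.51473137 -0.13386984  0.2277449 ] [ 0.65862886 -0.61538133  0.94088745]
s0 [(np.float32(-4.5123672), np.float64(0.39)), (np.float32(-4.4118977), np.float64(0.38)), (np.float32(-3.4079819), np.float64(0.37)), (np.float32(-2.726942), np.float64(0.4))]
s6 [(np.float32(-11.372796), np.float64(-0.02)), (np.float32(-11.298536), np.float64(-0.03)), (np.float32(-11.1177025), np.float64(-0.01)), (np.float32(-10.693777), np.float64(-0.04))]
s5 [(np.float32(-8.392013), np.float64(0.38)), (np.float32(-8.199003), np.float64(0.39)), (np.float32(-7.9743443), np.float64(0.37)), (np.float32(-7.283375), np.float64(0.4))]
now [(np.float32(-10.214654), np.float64(0.36)), (np.float32(-10.154714), np.float64(0.35)), (np.float32(-9.016523), np.float64(0.34)), (np.float32(-8.8673525), np.float64(0.37))]
```

The lever reads about 0.375, so it is in the second notch. Now the third click, keeping the command short of the third-notch contact so the finger cannot carry the lever past it.

Call:
{"fn": "servo_tool", "kwargs": {
  "dp": [
    [0, 0, -3],
    [0, 0, -3],
    [1.9, -0.6, 0],
    [1.9, -0.6, 0],
    [1.9, -0.6, 0],
    [1.9, -0.6, 0],
    [1.9, -0.6, 0],
    [1.9, -0.6, 1],
    [1.9, -0.6, 1],
    [1.9, -0.6, 1],
    [0, 0, 0]
  ],
  "turn": [
    [0, 0, 0],
    [0, 0, 0],
    [0, 0, 0],
    [0, 0, 0],
    [0, 0, 0],
    [0, 0, 0],
    [0, 0, 0],
    [0, 0, 0],
    [0, 0, 0],
    [0, 0, 0],
    [0, 0, 0]
  ],
  "claw": [0, 0, 0, 0, 0, 0, 0, 0, 0, 0, 0]
}}

```text
t: 18.62
ee_pos: [0.5249, -0.137, 0.2218]
tcp_rot: [0.012, 0.142, 0.99, -0.002]
ft_force: [-7.0, 2.5, -3.6]
grip_width: -0.001
```

```bash
python3 k2.py|grep -v s
```

```text
[ 0.52493778 -0.13700248  0.22184928] [-7.01165458  2.47418606 -3.61373084]
now [(np.float32(-8.320484), np.float64(0.38)), (np.float32(-8.178439), np.float64(0.39)), (np.float32(-7.842889), np.float64(0.37)), (np.float32(-7.2284536), np.float64(0.4))]
```

Call:
{"fn": "servo_tool", "kwargs": {
  "dp": [
    [1.5, -0.45, 0],
    [1.5, -0.45, 0],
    [1.5, -0.45, 0],
    [1.5, -0.45, 0],
    [0, 0, 0]
  ],
  "turn": [
    [0, 0, 0],
    [0, 0, 0],
    [0, 0, 0],
    [0, 0, 0],
    [0, 0, 0]
  ],
  "claw": [0, 0, 0, 0, 0]
}}

```text
t: 19.08
ee_pos: [0.5262, -0.1374, 0.2218]
tcp_rot: [0.007, 0.142, 0.99, -0.001]
ft_force: [-18.3, 5.3, 3.1]
grip_width: -0.0
```

Call:
{"fn": "servo_tool", "kwargs": {
  "dp": [
    [1, -0.3, 0],
    [1, -0.3, 0],
    [0, 0, 0]
  ],
  "turn": [
    [0, 0, 0],
    [0, 0, 0],
    [0, 0, 0]
  ],
  "claw": [0, 0, 0]
}}

```text
t: 19.33
ee_pos: [0.5266, -0.1375, 0.2218]
tcp_rot: [0.005, 0.142, 0.99, -0.001]
ft_force: [-21.2, 5.4, 5.8]
grip_width: 0.0
```

Call:
{"fn": "servo_tool", "kwargs": {
  "dp": [
    [1, -0.3, 0.5],
    [1, -0.3, 0.5],
    [0, 0, 0]
  ],
  "turn": [
    [0, 0, 0],
    [0, 0, 0],
    [0, 0, 0]
  ],
  "claw": [0, 0, 0]
}}

```text
t: 19.58
ee_pos: [0.5303, -0.1386, 0.222]
tcp_rot: [0.007, 0.142, 0.99, -0.001]
ft_force: [-7.8, 2.2, -6.0]
grip_width: 0.0
```

Call:
{"fn": "servo_tool", "kwargs": {
  "dp": [
    [0, 0, 0],
    [0, 0, 0],
    [0, 0, 0]
  ],
  "turn": [
    [0, 0, 0],
    [0, 0, 0],
    [0, 0, 0]
  ],
  "claw": [0, 0, 0]
}}

```text
t: 19.83
ee_pos: [0.539, -0.1412, 0.225]
tcp_rot: [0.017, 0.142, 0.99, -0.002]
ft_force: [-2.7, 0.9, -1.5]
grip_width: -0.002
```

```bash
python3 k2.py|grep -v s
```

```text
[ 0.53896913 -0.14123167  0.22496072] [-2.73211802  0.92697517 -1.48199092]
now [(np.float32(-8.886466), np.float64(0.5)), (np.float32(-8.641953), np.float64(0.51)), (np.float32(-8.187932), np.float64(0.52)), (np.float32(-7.9004602), np.float64(0.49))]
```

Call:
{"fn": "servo_tool", "kwargs": {
  "dp": [
    [1, -0.3, 0],
    [1, -0.3, 0],
    [0, 0, 0],
    [0, 0, 0]
  ],
  "turn": [
    [0, 0, 0],
    [0, 0, 0],
    [0, 0, 0],
    [0, 0, 0]
  ],
  "claw": [0, 0, 0, 0]
}}

```text
t: 20.22
ee_pos: [0.5427, -0.1426, 0.2261]
tcp_rot: [0.02, 0.142, 0.99, -0.003]
ft_force: [0.7, -0.6, -0.3]
grip_width: -0.001
```

```bash
python3 k2.py|grep -v s
```

```text
[ 0.54269013 -0.14257359  0.22613998] [ 0.71278674 -0.61940037 -0.27712924]
now [(np.float32(-8.377984), np.float64(0.54)), (np.float32(-7.6784697), np.float64(0.53)), (np.float32(-7.3037376), np.float64(0.55)), (np.float32(-6.1697903), np.float64(0.52))]
```

Call:
{"fn": "servo_tool", "kwargs": {
  "dp": [
    [-6, 1.8, 0],
    [-12, 3.5, 0],
    [-24, 7, 0],
    [-28, 8, 0],
    [0, 0, 0]
  ],
  "turn": [
    [0, 0, 0],
    [0, 0, 0],
    [0, 0, 0],
    [0, 0, 0],
    [0, 0, 0]
  ],
  "claw": [0, 0, 0, 0, 0]
}}

```text
t: 20.68
ee_pos: [0.4656, -0.1195, 0.2249]
tcp_rot: [0.015, 0.142, 0.99, -0.002]
ft_force: [-0.4, 0.3, -1.4]
grip_width: 0.002
```

```bash
python3 k2.py|grep -v s;python3 -c "
from h import *
from k2 import pv
im=r.read_camera('scene')[:,:,::-1];np.save('pics/s8.npy',im)
for v in (.4,.5,.6,.7):print(v,(pv(v)-[180,195])*400/90)
cv2.imwrite('pics/s8.png',cv2.resize(im[195:285,180:270],(400,400),interpolation=cv2.INTER_CUBIC))"
```

```text
[ 0.46555384 -0.11946555  0.22489365] [-0.43138896  0.28831055 -1.43992005]
now [(np.float32(-6.1344585), np.float64(0.54)), (np.float32(-5.4819345), np.float64(0.55)), (np.float32(-4.516344), np.float64(0.53)), (np.float32(-3.9112873), np.float64(0.56))]
0.4 [196.55133953 136.35149045]
0.5 [213.75637481 151.57781581]
0.6 [230.92194039 168.60509096]
0.7 [247.82735329 187.24061636]
```

View pics/s8.png

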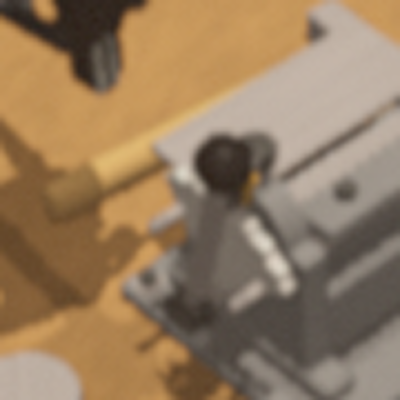

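The knob is at (223,163), which reads about 0.55–0.56, so it may not be fully in the notch. I clear the view and measure from both cameras.

Call:
{"fn": "servo_tool", "kwargs": {
  "dp": [
    [-10, 3, 35],
    [-10, 20, 35],
    [-5, 38, 0],
    [-5, 38, 0],
    [-5, 38, 0],
    [-5, 38, 0],
    [-5, 38, 0],
    [-5, 38, 0],
    [-5, 38, 0],
    [-5, 38, 0],
    [0, 0, 0]
  ],
  "turn": [
    [0, 0, 0],
    [0, 0, 0],
    [0, 0, 0],
    [0, 0, 0],
    [0, 0, 0],
    [0, 0, 0],
    [0, 0, 0],
    [0, 0, 0],
    [0, 0, 0],
    [0, 0, 0],
    [0, 0, 0]
  ],
  "claw": [0, 0, 0, 0, 0, 0, 0, 0, 0, 0, 0]
}}

```text
t: 21.7
ee_pos: [0.4112, 0.212, 0.2958]
tcp_rot: [0.018, 0.138, 0.99, 0.0]
ft_force: [0.1, 0.2, -0.3]
grip_width: 0.002
```

```bash
python3 -c "
from h import *
from k2 import *
s=r.read_camera('scene')[:,:,::-1];t=r.read_camera('top')[:,:,::-1];np.save('pics/s9.npy',s);np.save('pics/t9.npy',t)
print(r.sense()['t'])
for f in('s0','s9'):print(f,dark(np.load('pics/%s.npy'%f)))
for f in('t0','t9'):
  g=np.load('pics/%s.npy'%f)[165:200,310:345].max(2);n,l,st,ce=cv2.connectedComponentsWithStats((g<45).astype(np.uint8));k=1+st[1:,4].argmax()
  p=ce[k]+[310,165];print(f,p,st[k],end=' ')
  for z in(.2143,.209):
    P=onz('top',*p,z);print((P[:2]-c)@ax,(P[:2]-c)@ay)
f=lambda i,x,y:cv2.resize(i[y:y+70,x:x+70],(400,300),interpolation=cv2.INTER_CUBIC)
S0,T0=np.load('pics/s0.npy'),np.load('pics/t0.npy')
cv2.imwrite('pics/m9.png',np.vstack([np.hstack([f(S0,190,205),f(s,190,205)]),np.hstack([f(T0,280,150),f(t,280,150)])]))
"
```

```text
21.8
s0 [(np.float32(-4.5123672), np.float64(0.39)), (np.float32(-4.4118977), np.float64(0.38)), (np.float32(-3.4079819), np.float64(0.37)), (np.float32(-2.726942), np.float64(0.4))]
s9 [(np.float32(-5.1043034), np.float64(0.54)), (np.float32(-4.4474382), np.float64(0.55)), (np.float32(-3.526455), np.float64(0.53)), (np.float32(-2.928442), np.float64(0.56))]
t0 [325.11111111 184.63333333] [10 15 11 10 90] 0.012129209406484485 -0.14460288400242421
0.012918118113795249 -0.14512445583530723
t9 [327.4742268  176.88659794] [12  7 12 11 97] 0.03291374794094615 -0.14460776635746145
0.033793395187111566 -0.14512935950511946
```

View pics/m9.png

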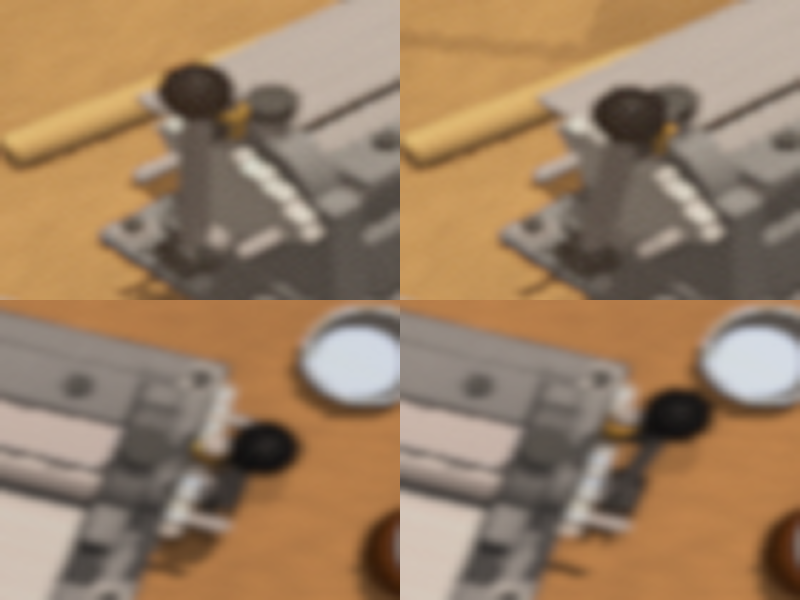

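The two views agree on about 0.555: the lever followed the finger and stands about 6 mm of knob travel short of the notch centre. It isn't snapping in by itself because friction is high. I go back for a small, bounded nudge.

Call:
{"fn": "servo_tool", "kwargs": {
  "dp": [
    [11.9, -38.5, 0],
    [11.9, -38.5, 0],
    [11.9, -38.5, 0],
    [11.9, -38.5, 0],
    [11.9, -38.5, 0],
    [11.9, -38.5, 0],
    [11.9, -38.5, 0],
    [11.9, -38.5, 0],
    [11.9, -38.5, 0],
    [0, 0, -25],
    [0, 0, -25],
    [0, 0, -24],
    [0, 0, 0],
    [0, 0, 0]
  ],
  "turn": [
    [0, 0, 0],
    [0, 0, 0],
    [0, 0, 0],
    [0, 0, 0],
    [0, 0, 0],
    [0, 0, 0],
    [0, 0, 0],
    [0, 0, 0],
    [0, 0, 0],
    [0, 0, 0],
    [0, 0, 0],
    [0, 0, 0],
    [0, 0, 0],
    [0, 0, 0]
  ],
  "claw": [0, 0, 0, 0, 0, 0, 0, 0, 0, 0, 0, 0, 0, 0]
}}

```text
t: 22.97
ee_pos: [0.5175, -0.1427, 0.2206]
tcp_rot: [0.017, 0.143, 0.99, -0.003]
ft_force: [0.1, -0.3, 1.2]
grip_width: -0.003
```

Call:
{"fn": "servo_tool", "kwargs": {
  "dp": [
    [2.2, 7.5, 0],
    [3.8, -1.1, 0],
    [3.8, -1.1, 0],
    [3.8, -1.1, 0],
    [3.8, -1.1, 0],
    [3.8, -1.1, 0],
    [0, 0, 0],
    [0, 0, 0],
    [1.9, -0.6, 0],
    [1, -0.3, 0],
    [1, -0.3, 0],
    [0, 0, 0],
    [0, 0, 0]
  ],
  "turn": [
    [0, 0, 0],
    [0, 0, 0],
    [0, 0, 0],
    [0, 0, 0],
    [0, 0, 0],
    [0, 0, 0],
    [0, 0, 0],
    [0, 0, 0],
    [0, 0, 0],
    [0, 0, 0],
    [0, 0, 0],
    [0, 0, 0],
    [0, 0, 0]
  ],
  "claw": [0, 0, 0, 0, 0, 0, 0, 0, 0, 0, 0, 0, 0]
}}

```text
t: 24.05
ee_pos: [0.5434, -0.1404, 0.2213]
tcp_rot: [0.018, 0.142, 0.99, -0.003]
ft_force: [-1.3, 0.5, 0.0]
grip_width: 0.003
```

Call:
{"fn": "servo_tool", "kwargs": {
  "dp": [
    [1, -0.3, 0],
    [1, -0.3, 0],
    [1, -0.3, 0],
    [1, -0.3, 0],
    [0, 0, 0],
    [0, 0, 0]
  ],
  "turn": [
    [0, 0, 0],
    [0, 0, 0],
    [0, 0, 0],
    [0, 0, 0],
    [0, 0, 0],
    [0, 0, 0]
  ],
  "claw": [0, 0, 0, 0, 0, 0]
}}

```text
t: 24.55
ee_pos: [0.5475, -0.1416, 0.2213]
tcp_rot: [0.018, 0.142, 0.99, -0.003]
ft_force: [-0.2, 0.5, 0.3]
grip_width: 0.002
```

```bash
python3 k2.py|grep -v s
```

```text
[ 0.54754441 -0.14163998  0.22128686] [-0.24650814  0.51495951  0.27007784]
now [(np.float32(-8.403771), np.float64(0.59)), (np.float32(-8.038825), np.float64(0.6)), (np.float32(-7.52682), np.float64(0.58)), (np.float32(-6.8362722), np.float64(0.61))]
```

It moved freely and now reads about 0.60, with no force on the finger. I retreat clear and verify from both cameras.

Call:
{"fn": "servo_tool", "kwargs": {
  "dp": [
    [-6, 1.8, 0],
    [-12, 3.5, 0],
    [-24, 7, 0],
    [-28, 8, 10],
    [-10, 3, 35],
    [-10, 20, 30],
    [-5, 38, 0],
    [-5, 38, 0],
    [-5, 38, 0],
    [-5, 38, 0],
    [-5, 38, 0],
    [-5, 38, 0],
    [-5, 38, 0],
    [-5, 38, 0],
    [0, 0, 0]
  ],
  "turn": [
    [0, 0, 0],
    [0, 0, 0],
    [0, 0, 0],
    [0, 0, 0],
    [0, 0, 0],
    [0, 0, 0],
    [0, 0, 0],
    [0, 0, 0],
    [0, 0, 0],
    [0, 0, 0],
    [0, 0, 0],
    [0, 0, 0],
    [0, 0, 0],
    [0, 0, 0],
    [0, 0, 0]
  ],
  "claw": [0, 0, 0, 0, 0, 0, 0, 0, 0, 0, 0, 0, 0, 0, 0]
}}

```text
t: 25.85
ee_pos: [0.4155, 0.2117, 0.2964]
tcp_rot: [0.017, 0.139, 0.99, -0.0]
ft_force: [-0.5, -0.9, -0.4]
grip_width: 0.004
```

```bash
python3 -c "
from h import *
from k2 import *
s=r.read_camera('scene')[:,:,::-1];t=r.read_camera('top')[:,:,::-1];np.save('pics/s10.npy',s);np.save('pics/t10.npy',t)
print(r.sense()['t'],r.sense()['ee_pos'],dark(s))
for f in('t0','t9','t10'):
  g=np.load('pics/%s.npy'%f)[165:200,310:345].max(2);n,l,st,ce=cv2.connectedComponentsWithStats((g<45).astype(np.uint8));k=1+st[1:,4].argmax()
  p=ce[k]+[310,165];P=onz('top',*p,.21);x=(P[:2]-c)@ax;print(f,p,x,.3+np.arcsin((x+.0015)/.14))
d=cv2.absdiff(np.load('pics/t0.npy'),t).max(2)>45;d[:, :]=cv2.morphologyEx(d.astype(np.uint8),cv2.MORPH_OPEN,np.ones((3,3)))
n,l,st,ce=cv2.connectedComponentsWithStats(d.astype(np.uint8))
print([x.tolist() for x in st[1:] if x[4]>25])
"
```

```text
25.95 [0.41650776 0.20673411 0.29621774] [(np.float32(-5.170306), np.float64(0.59)), (np.float32(-5.1042013), np.float64(0.6)), (np.float32(-3.9671097), np.float64(0.58)), (np.float32(-3.4716368), np.float64(0.61))]
t0 [325.11111111 184.63333333] 0.012769267414302664 0.40210063827200615
t9 [327.4742268  176.88659794] 0.033627424008589785 0.5536203904583894
t10 [328.16161616 174.80808081] 0.0392748098418115 0.5955318056034518
[[313, 168, 23, 24, 315], [308, 205, 9, 7, 50], [103, 206, 111, 133, 4048], [144, 211, 16, 8, 66], [109, 224, 5, 9, 38], [178, 262, 26, 59, 426], [160, 267, 23, 42, 581], [8, 288, 22, 11, 159], [28, 299, 46, 29, 779], [90, 311, 10, 8, 65], [0, 322, 39, 37, 526], [128, 323, 84, 61, 2875], [260, 355, 22, 9, 122], [35, 363, 28, 21, 282], [257, 363, 22, 17, 184], [278, 365, 14, 16, 115], [224, 378, 15, 6, 73]]
```

```bash
python3 -c "
from h import *
s=r.sense();print(s['ft_force']);print(r.close_job())"
```

```text
[-0.07886568  0.31091125 -0.35316049]
the job is handed in; nothing more can be done
None
```

The gauge lever was pulled back to its home stop, then pushed forward three clicks into the third notch. The job is handed in with the gripper well clear, about 0.36 m from the lever. I pushed only with shut fingertips on the knob.

- **Home stop:** the scene camera showed the knob at the predicted home spot. The fingertips had pressed it there with only a light load.
- **Third notch:** the last checks read about 0.596 rad from the top camera and about 0.605 from the scene camera (0.59 raw, with a bias correction). Nothing I measured came near the fourth crest, and the highest reading was about 0.6.
- **After retreating:** the wrist force was about zero at roughly 26 s. Comparing the top pictures before and after showed changes at the lever, the arm and its shadow, and no sign of a moved bystander. I did not measure each bystander's shift.

Some things did not match the description:
- **Stiff notches:** leaving a notch took about 20–32 N, not 5–7 N. My early pulls only pressed on it, and I also tried a short forward push of about 12 N before going home. It did not leave the second notch.
- **No snap on the third click:** the lever first stopped at about 0.555, so I went back and nudged it a few millimetres to 0.60.
- **Pictures:** I viewed 12, two over the budget of 10.

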